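Square a flat-edged brass disc on the marking jig

TASK

Pick up the brass disc by its wooden knob, which spins freely, lay it softly on the plywood marking board between the two guide pins, flat still turned away from the steel bar, and let go. Then, with the fingertips, turn the disc on the board until its flat edge faces the bar, and press it up gently so that the flat lies flush along the bar, leaving it there untouched. Do not ram the bar and do not disturb the vase, bowl or jar.

Things in the scene. Friction and masses are not known exactly. Their poses are not given: they have to be found in the camera images.
- disc: Brass disc, 120 mm across, 7 mm thick, 0.5 to 0.75 kg, loose, lying flat, with one straight flat edge 66 mm long, 50 mm from the centre. Origin: centre of its underside; +x points from the centre square to the flat, z up. Two upright brass studs, 14 mm in diameter, 12 mm high, stand on its top at x = 0, y = +42 and -42 mm: push them with the fingertips to turn the disc.
- knob: Dark wooden knob at the disc's centre, 26 mm in diameter, 28 mm high (its top 35 mm above the disc's underside). It spins freely on the disc, so turning the knob does not turn the disc. Origin: centre of the knob's lower end, 7 mm above the disc's underside.
- disc_flat (a point): Middle of the disc's flat edge, half-way up the thickness (50 mm from the disc's axis along its +x).
- jig: Fixed plywood board, x -130 to +90, y -105 to +105 mm about its origin at bench level; top at z = 16 mm. +x points to the bar. Steel guide pins, 14 mm in diameter, 22 mm high above the board, stand at x = -5, y = +73 and -73 mm; the disc fits between with 6 mm to spare each side. With its centre at x = -20 mm the disc turns clear of the bar; with the flat home its centre is at x = 0.
- bar: Rigid steel alignment bar fixed on the board: 170 mm long along the board's y, 22 mm wide, top 14 mm above the board; its face towards the pins is the plane x = +50 mm of the board. Origin and axes are those of the board.
- bar_face (a point): Middle of the bar's face that the flat must lie against (x = +50 mm, y = 0 of the board; 3.5 mm above the board).
- vase: Celadon vase, 100 mm wide, 165 mm tall, loose, a bystander. Origin: centre of its underside.
- bowl: Blue ceramic bowl, 110 mm wide, 50 mm tall, loose, a bystander. Origin: centre of its underside.
- jar: Amber jar with a brass cap, 60 mm wide, 80 mm tall, loose, a bystander. Origin: centre of its underside.
Mind the look-alikes: they are no part of the job. Several things look just like the disc: the one meant starts farthest to the robot's left.

How it is judged (in metres and radians):
On the way, in this order (a step that is already met when the one before it is completed fails the run):
1. the disc is lifted clear of the bench, held by its knob (height (world z) of disc above 0.03 m and contact force between the fingers and knob above 1 N), for 0.1 s.
2. the disc lies flat and at rest on the board between the pins, let go, its flat still away from the bar (more than 30 mm between their middles) (z of disc in the frame of jig between 0.0135 and 0.0185 m and angle between disc's own z axis and vertical below 0.03 rad and linear speed of disc below 0.01 m/s and angular speed of disc below 0.05 rad/s and contact force between the fingers and disc below 0.1 N and horizontal distance between disc and jig below 0.065 m and horizontal distance between disc_flat and bar_face above 0.03 m), for 0.2 s.
3. the fingertips push the disc as it lies on the board (z of disc in the frame of jig between 0.0135 and 0.0185 m and angle between disc's own z axis and vertical below 0.03 rad and contact force between the fingers and disc above 0.3 N), for 0.05 s.
At the end, for the whole second after the job is handed in: The disc lies flat (within 0.03 rad) and at rest on the board between the guide pins, untouched by the gripper, its flat parallel to the bar within 2 degrees and against it with a gap under 1.8 mm at its middle, and that middle within 20 mm of the bar's middle (z of disc in the frame of jig between 0.0135 and 0.0185 m and angle between disc's own z axis and vertical below 0.03 rad and linear speed of disc below 0.01 m/s and angular speed of disc below 0.05 rad/s and contact force between the fingers and disc below 0.1 N and angle between the x axis of disc and the x axis of jig, either way round below 0.035 rad and x of disc_flat in the frame of bar_face between -0.0018 and 0.003 m and y of disc_flat in the frame of bar_face between -0.02 and 0.02 m).
It fails at once if the disc is rammed against the bar (over 35 N) (contact force between disc and bar above 35 N).
It fails at once if the disc is dropped or slammed on the board (over 60 N) (contact force between disc and jig above 60 N).
It fails at once if the vase is disturbed (moved more than 25 mm) (distance of vase from where it was at the start of the episode above 0.025 m).
It fails at once if the bowl is disturbed (moved more than 25 mm) (distance of bowl from where it was at the start of the episode above 0.025 m).
It fails at once if the jar is disturbed (moved more than 25 mm) (distance of jar from where it was at the start of the episode above 0.025 m).
It also fails if it takes over 72 s, if anything falls off the work surface, if the arm or the gripper's body presses on something with over 40 N, if the wrist force passes 120 N, or if a joint passes its speed limit or range.

ROBOT

A 6-joint arm with a two-finger parallel gripper is mounted at the origin on the work surface. World frame = base frame: x ahead of the robot, y to its left, z up, the work surface at z = 0. Lengths are in mm, angles in degrees, forces in N, time in s.
With the tool pointing down it reaches from about 300 to 850 mm from the base axis. Payload 4.2 kg.
Tool frame: the origin (TCP) lies at the very end of the fingers, on their centre line; the grasp point (between the pads) lies 19 mm behind it (env.grasp_offset is the distance from the TCP to the grasp point, in mm); z points along the fingers, y is the line along which they close (so a half turn about z gives the same grasp; the last joint's range is limited). The gripper opens to 91 mm and grips with 3 to 60 N. Pads are 32 mm wide; open, the fingers measure 118 mm over their backs; the gripper's body (76 mm by 178 mm) begins 60 mm behind the grasp point.
Start: joints at [-69.442, 18.312, 89.639, -0, 72.044, -1.146], TCP at [212.643, -534.253, 213.976] pointing down, gripper open.
Joint ranges: [-177.97, 177.97], [-48.28, 115.42], [12.27, 149.76], [-77.06, 257.06], [2.81, 150.46], [-146.56, 146.56]. Speed limits (degrees/s): [147.25, 147.25, 180, 180, 180, 180].

INTERFACE

Orientations are given as [roll, pitch, yaw] about the fixed x, y, z axes, in that order (R = Rz(yaw) Ry(pitch) Rx(roll)).
In Python, from workcell import env gives the robot as it stands. The module is installed in compiled form; this text tells all that it offers.
- The arm moves only by the tool send_rows, never from a script. Its argument "motion" is a list of rows, each an object of numbers: "tx", "ty", "tz": the shift along the tool's x, y, z in units of 500 mm (1.0 is 500 mm); "rx", "ry", "rz": the turn, a rotation vector about the tool's x, y, z in units of 30 degrees (1.0 is 30 degrees); "gripper": the closure, from -1 (fully open) to 1 (shut). In form: [{"tx": .., "ty": .., "tz": .., "rx": .., "ry": .., "rz": .., "gripper": ..}, ...]. A call has 1 to 12 rows; each row shifts and turns the commanded pose from where the row before left it, along the tool's axes as they then stand; what a row does not reach is not made up. A row lasts 1/8 s, in which the tool goes at most 62.5 mm and 10.7 degrees, less where a joint would pass 70% of its speed; a pose out of reach is approached as far as the arm can. A call with a number of a shift or a turn outside -1 to 1 is refused whole. A call with a gripper value outside its range is refused whole. The fingers move at their own pace and stop on an object; "grip_force" is the grip in N (left out, the last holds). Time passes only in rows, so rows that do not move let the fingers close. It gives the time, the measured TCP pose, the force, the opening and the grip force at its end, in the units of the state.
- env.state(): the state, without advancing time (a new reading comes with each control period).
- env.grab_frame(name): name is "scene" or "top" or "wrist"; returns a dict with "frame" (420x560x3 uint8, red, green, blue), "vertical_fov" (degrees; the focal length in pixels is half the picture's height over the tangent of half this angle, whatever the lens; pixels are square), "cx", "cy" (the principal point, pixels), "k1" (the pictures are not rectified: a ray, as slopes to the right and down, at radius r is drawn at 1 + k1 r^2 times it, then the intrinsics apply), "rvec" (rotation vector, rad) and "tvec" (3), from world to camera coordinates, as OpenCV has them; the wrist camera has in their place "T_tool_cam" (4x4, takes a point from camera to tool coordinates, whose origin is the TCP and whose axes are the flange's). Camera axes: x right, y down, z forward; pixel columns grow to the right and rows downward; lengths in mm; the calibration is good to about 2 mm. A picture is of the moment at which its call begins: read the wrist's pose just before it. There is no depth.
- env.job_done(): hands the job in; it is judged then, once.
The state is a dict: "time_s": time; "qpos": joint angles; "qvel": joint speeds; "effort": joint torques, N m; "ee_pos": TCP position; "ee_rot": TCP orientation; "force": force on the tool from outside, world axes, zero at the start; "torque": the same for the moment, N m; "gripper_width": finger opening in mm; "gripper_force": force on a finger pad.
Only numpy, scipy, OpenCV 4.12 (cv2) and the standard library are available. Lean on these libraries where they do the work, as an engineer would, in place of code of your own. Each camera call takes 0.05 s, during which the arm holds its last target. There are 200 camera calls.

## Working session

There is one attempt and no reset: what is moved stays moved. The work goes in short steps, Python scripts to look and compute and a tool call to move; the robot and the scene stay as the last step left them, time stands still between calls to the robot, and variables do not carry over. Pictures are saved under pics/ and viewed, at most 10 in all, crops included, and the job is handed in when it is done.

Besides the shell and the picture viewer there is one more tool, called after "Request:" as name(argument=value, ...) on one line, values as JSON. send_rows: Moves the arm, as the interface text tells. Shifts and turns lie within -1 to 1; 1 stands for 500 mm of shift or 30 degrees of turn. Its arguments: {"type":"object","properties":{"motion":{"type":"array"},"grip_force":{"type":"number"}},"required":["motion"]}

```bash
mkdir -p pics
cat > h.py <<'E'
import numpy as np, cv2
from scipy.spatial.transform import Rotation as R
from workcell import env
def cam(name):
    s=env.state(); f=env.grab_frame(name); im=np.array(f["frame"])[:,:,::-1].copy()
    F=im.shape[0]/2/np.tan(np.radians(f["vertical_fov"])/2)
    if name=="wrist":
        T=np.array(f["T_tool_cam"]); Rt=R.from_euler('xyz',s["ee_rot"],degrees=True).as_matrix()
        Rc=Rt@T[:3,:3]; c=Rt@T[:3,3]+np.array(s["ee_pos"])
    else:
        r=cv2.Rodrigues(np.array(f["rvec"],float))[0]; Rc=r.T; c=-r.T@np.array(f["tvec"],float).ravel()
    return dict(im=im,F=F,cx=f["cx"],cy=f["cy"],k1=f["k1"],Rc=Rc,c=c)
def rays(C,px):
    px=np.atleast_2d(np.array(px,float)); d=(px-[C["cx"],C["cy"]])/C["F"]; u=d.copy()
    for _ in range(20): u=d/(1+C["k1"]*(u**2).sum(1,keepdims=True))
    return np.c_[u,np.ones(len(u))]@C["Rc"].T
def onz(C,px,z):
    r=rays(C,px); return C["c"]+r*((z-C["c"][2])/r[:,2])[:,None]
def proj(C,P):
    p=(np.atleast_2d(P)-C["c"])@C["Rc"]; u=p[:,:2]/p[:,2:]
    return u*(1+C["k1"]*(u**2).sum(1,keepdims=True))*C["F"]+[C["cx"],C["cy"]]
def tri(C1,p1,C2,p2):
    a=rays(C1,p1)[0];b=rays(C2,p2)[0]
    t=np.linalg.lstsq(np.c_[a,-b],C2["c"]-C1["c"],rcond=None)[0]
    A=C1["c"]+a*t[0];B=C2["c"]+b*t[1]; return (A+B)/2,np.linalg.norm(A-B)
E
python3 - <<'E'
from h import *
a=cam("top");b=cam("scene")
np.set_printoptions(precision=1,suppress=True)
for n,C in(("top",a),("scene",b)):
    cv2.imwrite(f"pics/{n}0.png",C["im"]); print(n,C["F"],C["c"],C["Rc"][:,2],C["k1"])
print(env.state())
E
```

```text
top 544.6642042267929 [ 413.9    7.6 1384.3] [ 0.1 -0.  -1. ] -0.011503533392826958
scene 496.796904530084 [1392.2 -763.8  784.7] [-0.6  0.6 -0.5] 0.034393369448774726
{'time_s': 0.1, 'qpos': array([-69.4,  18.3,  89.7,   0. ,  72. ,  -1.1]), 'qvel': array([ 0. , -0.2, -0.2,  0.1,  0. , -0. ]), 'effort': array([ -0. , -41.3, -23.3,   0.1,   0. ,  -0. ]), 'ee_pos': array([ 212.5, -533.8,  213.2]), 'ee_rot': array([-179.9,   -0. ,   21.7]), 'force': array([0.6, 0.1, 0.5]), 'torque': array([ 0. ,  0.1, -0. ]), 'gripper_force': 0.0, 'gripper_width': 91.68676168297367}
```

View pics/top0.png

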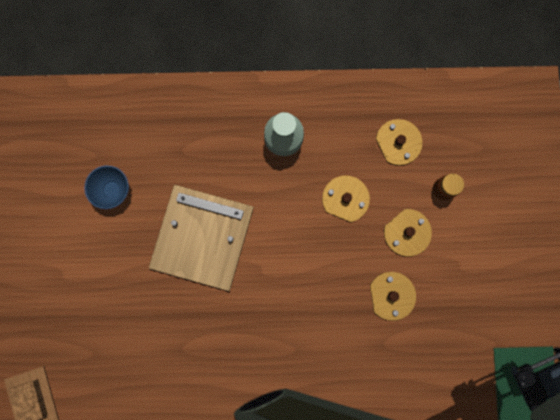

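View pics/scene0.png

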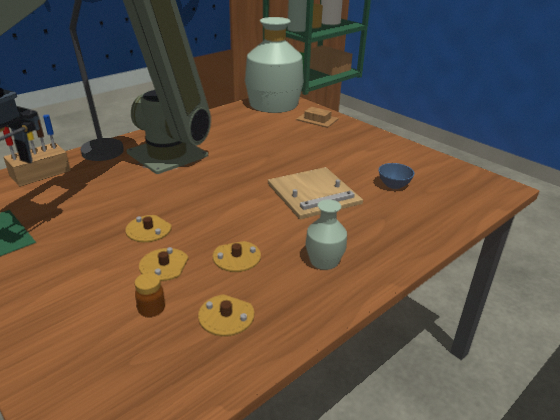

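Top view: bar-topped board at about (202,238), vase (284,135), bowl (107,188), jar (450,186). Disc look-alikes are at (346,199), (400,142), (408,233) and (393,296). World y points left in this image, so (346,199) is the farthest to the robot's left and is the one meant. I'll measure it and confirm with a crop.

```bash
cat > m1.py <<'E'
from h import *
np.set_printoptions(precision=1,suppress=True)
a=cam("top");b=cam("scene")
def brass(C):
    h=cv2.cvtColor(C["im"],cv2.COLOR_BGR2HSV); m=cv2.inRange(h,(18,120,110),(32,255,255))
    return m
for n,C in(("top",a),("scene",b)):
    m=cv2.morphologyEx(brass(C),cv2.MORPH_CLOSE,np.ones((9,9)))
    for c in cv2.findContours(m,0,1)[0]:
        if cv2.contourArea(c)>250:
            (x,y),ax,an=cv2.minAreaRect(c); e=cv2.fitEllipse(cv2.convexHull(c)); print(n,"brass",np.array(e[0]),onz(C,e[0],7)[0],np.array(ax))
    h=cv2.cvtColor(C["im"],cv2.COLOR_BGR2HSV)
    m=cv2.inRange(h,(0,0,90),(179,75,255))
    for c in cv2.findContours(m,0,1)[0]:
        A=cv2.contourArea(c)
        if 6<A<3000 : M=cv2.moments(c);print(n,"grey",A,np.array([M["m10"],M["m01"]])/M["m00"])
cv2.imwrite("pics/crop.png",np.hstack([cv2.resize(a["im"][165:235,310:380],(400,400),interpolation=2),cv2.resize(a["im"][180:300,140:260],(400,400),interpolation=2)]))
E
python3 m1.py
```

```text
top brass [392.1 295.9] [ 353.  -275.7    7. ] [47.5 43.3]
top brass [407.6 232.5] [ 510.9 -322.5    7. ] [43.2 45.8]
top brass [345.7 198.1] [ 602.6 -168.3    7. ] [46.4 42.3]
top brass [452.5 183.9] [ 633.5 -444.6    7. ] [20.5 19.8]
top brass [398.8 141.6] [ 747.2 -311.4    7. ] [45.6 41.6]
top grey 17.0 [394.9 312.6]
top grey 17.0 [389.6 278.9]
top grey 15.0 [395.9 242.6]
top grey 21.5 [229.7 238.3]
top grey 22.0 [173.4 222.4]
top grey 15.0 [420.8 221. ]
top grey 14.0 [361.2 204.1]
top grey 604.0 [209.7 205.5]
top grey 13.5 [330.8 191.9]
top grey 14.0 [407. 155.]
top grey 12.5 [392.1 126.1]
top grey 796.0 [284.6 127.4]
scene brass [225.7 314.9] [ 755.6 -316.3    7. ] [53.1 40.8]
scene brass [159.2 269.1] [ 530.3 -345.2    7. ] [35.2 59.5]
scene brass [236.5 255.8] [ 610.4 -172.5    7. ] [28.8 47.3]
scene brass [147.6 228.4] [ 363.1 -280.8    7. ] [26. 44.]
scene grey 10.5 [  1.1 416.9]
scene grey 27.0 [243.4 316.5]
scene grey 24.0 [209.  304.6]
scene grey 20.5 [157.7 271.3]
scene grey 17.0 [220.  255.2]
scene grey 17.0 [252.4 249.2]
scene grey 19.0 [169.1 249.9]
scene grey 2862.0 [448.9 289.6]
scene grey 14.0 [157.2 230.9]
scene grey 15.0 [138.4 218.6]
scene grey 1318.5 [327.8 240. ]
scene grey 552.5 [328.  201.9]
scene grey 16.5 [294.8 192.2]
scene grey 17.5 [337.6 182.5]
scene grey 126.0 [159.  165.9]
scene grey 216.5 [  5.6 152.1]
scene grey 12.5 [  1.2 133.8]
scene grey 9.0 [ 9.1 93.5]
scene grey 2723.5 [118.4  99.2]
scene grey 180.0 [275.1  20.5]
scene grey 417.0 [331.3  11.3]
```

View pics/crop.png

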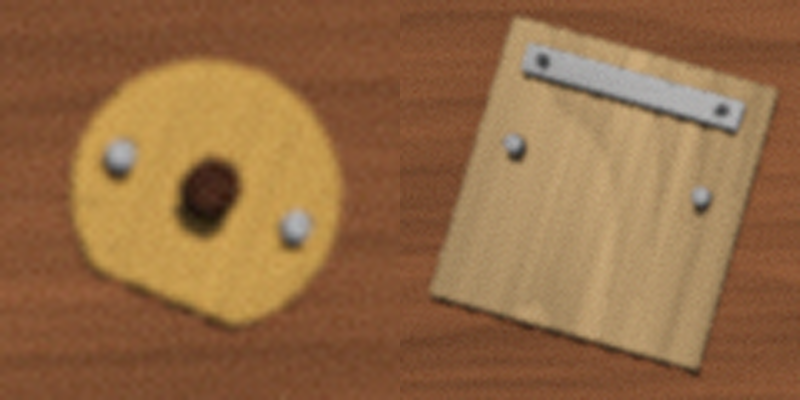

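The crop confirms it: brass disc with dark knob and two studs, its flat at lower left (away from the bar's direction). The board shows the bar at top and a pin on each side. Next I triangulate studs, pins and knob.

```bash
cat > m2.py <<'E'
from h import *
np.set_printoptions(precision=1,suppress=True)
a=cam("top");b=cam("scene")
for nm,T,S in(("stud",[(330.8,191.9),(361.2,204.1)],[(220,255.2),(252.4,249.2)]),("pin",[(173.4,222.4),(229.7,238.3)],[(294.8,192.2),(337.6,182.5)])):
    for t in T:
        for s in S:
            p,e=tri(a,t,b,s); print(nm,t,s,p,round(e,1))
    z=17 if nm=="stud" else 34
    P=onz(a,T,z); d=P[0]-P[1]; print(P, P.mean(0),"yaw of +y axis -90:",np.degrees(np.arctan2(d[1],d[0]))-90, np.hypot(*d[:2]))
# knob dark blob inside disc
def dark(C,box):
    x0,y0,x1,y1=box; h=cv2.cvtColor(C["im"],cv2.COLOR_BGR2HSV)[y0:y1,x0:x1]
    m=((h[:,:,2]<75)).astype(np.uint8); n,l,st,ce=cv2.connectedComponentsWithStats(m); i=1+np.argmax(st[1:,4]); return ce[i]+[x0,y0],st[i]
k1,s1=dark(a,(337,189,356,209)); k2,s2=dark(b,(226,240,248,262)); print("knob",k1,s1,k2,s2,tri(a,k1,b,k2))
# board
h=cv2.cvtColor(a["im"],cv2.COLOR_BGR2HSV); 
w=cv2.inRange(h,(10,0,120),(28,140,255)); w[:, :140]=0;w[:,262:]=0;w[:170]=0;w[310:]=0
w=cv2.morphologyEx(w,cv2.MORPH_CLOSE,np.ones((9,9)))
c=max(cv2.findContours(w,0,1)[0],key=cv2.contourArea); bx=cv2.boxPoints(cv2.minAreaRect(c)); P=onz(a,bx,16); print("board",bx,P,P.mean(0))
m=cv2.inRange(h,(0,0,90),(179,75,255)); m[:,:170]=0;m[:,250:]=0;m[220:]=0;m[:185]=0
c=max(cv2.findContours(m,0,1)[0],key=cv2.contourArea); bx=cv2.boxPoints(cv2.minAreaRect(c)); P=onz(a,bx,30); print("bar",P,P.mean(0))
for n,p,z in(("vase",(284,137),80),("bowl",(107,188),40),("jar",(452,184),78)): print(n,onz(a,p,z))
E
python3 m2.py
```

```text
stud (330.8, 191.9) (220, 255.2) [ 597.6 -164.5    0.4] 80.4
stud (330.8, 191.9) (252.4, 249.2) [ 619.4 -129.6   11.4] 1.9
stud (361.2, 204.1) (220, 255.2) [ 586.1 -206.2   11.5] 1.2
stud (361.2, 204.1) (252.4, 249.2) [ 610.  -173.    29.4] 81.2
[[ 618.  -129.8   17. ]
 [ 585.1 -205.8   17. ]] [ 601.5 -167.8   17. ] yaw of +y axis -90: -23.419856298278802 82.87484385579151
pin (173.4, 222.4) (294.8, 192.2) [508.8 217.    9.1] 132.7
pin (173.4, 222.4) (337.6, 182.5) [548.6 267.8  26.8] 0.9
pin (229.7, 238.3) (294.8, 192.2) [505.7 127.8  27.1] 1.4
pin (229.7, 238.3) (337.6, 182.5) [549.6 167.7  62.3] 127.0
[[547.5 266.1  34. ]
 [504.8 126.7  34. ]] [526.2 196.4  34. ] yaw of +y axis -90: -17.04108332187073 145.86035712149783
knob [345.9 199. ] [ 5  5  9 11 74] [235.9 251.9] [ 5  8 10  9 70] (array([ 600.4, -167.5,   10.6]), np.float64(1.6826966918342163))
board [[147.5 267.7]
 [171.6 182.5]
 [254.4 205.9]
 [230.3 291.1]] [[437.3 334.1  16. ]
 [651.3 274.   16. ]
 [586.6  64.8  16. ]
 [374.7 128.4  16. ]] [512.5 200.3  16. ]
bar [[601.4 263.2  30. ]
 [626.2 256.3  30. ]
 [575.7  90.6  30. ]
 [551.1  97.9  30. ]] [588.6 177.   30. ]
vase [[747.1 -13.3  80. ]]
bowl [[636.8 430.5  40. ]]
jar [[ 621.9 -419.9   78. ]]
```

Request:
send_rows(motion=[{"tx":0.083,"ty":-0.0327,"gripper":-1},{"tx":0.083,"ty":-0.0327,"gripper":-1},{"tx":0.083,"ty":-0.0327,"gripper":-1},{"tx":0.083,"ty":-0.0327,"gripper":-1},{"tx":0.083,"ty":-0.0327,"gripper":-1},{"tx":0.083,"ty":-0.0327,"gripper":-1},{"tx":0.083,"ty":-0.0327,"gripper":-1},{"tx":0.083,"ty":-0.0327,"gripper":-1},{"tx":0.083,"ty":-0.0327,"gripper":-1},{"tx":0.083,"ty":-0.0327,"gripper":-1},{"tx":0.083,"ty":-0.0327,"gripper":-1},{"tx":0.083,"ty":-0.0327,"gripper":-1}])

```text
invalid input at $.motion[0]: expected keys tx, ty, tz, rx, ry, rz, gripper
```

Request:
send_rows(motion=[{"rz":-0.3,"gripper":-0.4},{"rz":-0.3,"gripper":-0.4},{"rz":-0.3,"gripper":-0.4},{"rz":-0.3,"gripper":-0.4},{"rz":-0.3,"gripper":-0.4},{"gripper":-0.4},{"gripper":-0.4}])

```text
invalid input at $.motion[0]: expected keys tx, ty, tz, rx, ry, rz, gripper
```

```bash
cat >> h.py <<'E'
def go(x,y,z,yaw=None):
    "tool-axis shift (units of 500 mm) to a world TCP target, and rz units"
    s=env.state(); Rt=R.from_euler('xyz',s["ee_rot"],degrees=True).as_matrix()
    d=Rt.T@(np.array([x,y,z])-s["ee_pos"]); 
    print("t",s["time_s"],"pos",s["ee_pos"],"rot",s["ee_rot"],"shift mm",d,"units",np.round(d/500,4), "rz", None if yaw is None else round(-((yaw-s["ee_rot"][2]+180)%360-180)/30,3))
E
python3 - <<'E'
from h import *
np.set_printoptions(precision=2,suppress=True)
w=cam("wrist"); cv2.imwrite("pics/w1.png",w["im"])
h=cv2.cvtColor(w["im"],cv2.COLOR_BGR2HSV)
m=cv2.inRange(h,(0,0,90),(179,75,255))
for c in cv2.findContours(m,0,1)[0]:
    A=cv2.contourArea(c)
    if A>60: M=cv2.moments(c);p=np.array([M["m10"],M["m01"]])/M["m00"];print("grey",A,p,onz(w,p,18)[0])
print(w["c"],w["Rc"][:,2],proj(w,[[601.5,-167.8,35],[601.5,-167.8,7]]))
go(601.5,-167.8,80)
E
```

```text
grey 63.5 [427.56 292.4 ] [ 167.19 -747.73   18.  ]
grey 100.5 [115.49 286.7 ] [  37.56 -402.35   18.  ]
grey 687.0 [301.86 286.65] [ 118.8  -606.57   18.  ]
grey 1240.5 [547.07  83.8 ] [ 418.08 -750.16   18.  ]
grey 71.5 [68.21  3.1 ] [ 310.12 -281.89   18.  ]
[ 275.77 -508.97  384.79] [-0.23 -0.09 -0.97] [[ -20.45 -539.29]
 [  11.99 -465.63]]
t 0.35 pos [ 212.6  -534.16  213.79] rot [-179.98    0.     21.71] shift mm [ 496.82 -196.52  133.84] units [ 0.99 -0.39  0.27] rz None
```

View pics/w1.png

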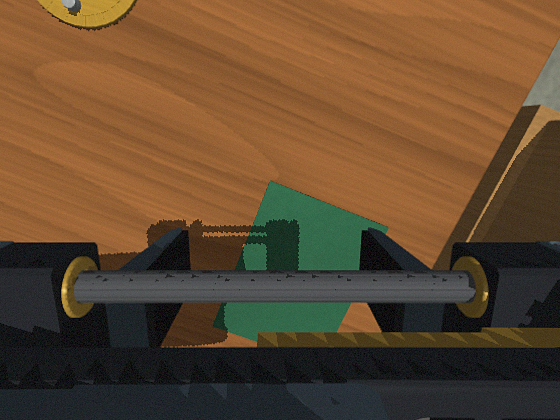

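The moves were refused because every row needs all seven keys. The wrist picture still shows the start place: fingers at columns ~180 and ~375, and one disc's rim at (90,10). I'll resend.

Request:
send_rows(motion=[{"tx":0.083,"ty":-0.0327,"tz":0,"rx":0,"ry":0,"rz":0,"gripper":-1},{"tx":0.083,"ty":-0.0327,"tz":0,"rx":0,"ry":0,"rz":0,"gripper":-1},{"tx":0.083,"ty":-0.0327,"tz":0,"rx":0,"ry":0,"rz":0,"gripper":-1},{"tx":0.083,"ty":-0.0327,"tz":0,"rx":0,"ry":0,"rz":0,"gripper":-1},{"tx":0.083,"ty":-0.0327,"tz":0,"rx":0,"ry":0,"rz":0,"gripper":-1},{"tx":0.083,"ty":-0.0327,"tz":0,"rx":0,"ry":0,"rz":0,"gripper":-1},{"tx":0.083,"ty":-0.0327,"tz":0,"rx":0,"ry":0,"rz":0,"gripper":-1},{"tx":0.083,"ty":-0.0327,"tz":0,"rx":0,"ry":0,"rz":0,"gripper":-1},{"tx":0.083,"ty":-0.0327,"tz":0,"rx":0,"ry":0,"rz":0,"gripper":-1},{"tx":0.083,"ty":-0.0327,"tz":0,"rx":0,"ry":0,"rz":0,"gripper":-1},{"tx":0.083,"ty":-0.0327,"tz":0,"rx":0,"ry":0,"rz":0,"gripper":-1},{"tx":0.083,"ty":-0.0327,"tz":0,"rx":0,"ry":0,"rz":0,"gripper":-1}])

```text
time_s: 1.85
ee_pos: [603.8, -166.7, 213.9]
ee_rot: [180.0, 0.0, 21.7]
force: [0.4, -0.9, -0.4]
gripper_width: 91.3
gripper_force: 0.0
```

Request:
send_rows(motion=[{"tx":0,"ty":0,"tz":0,"rx":0,"ry":0,"rz":-0.3,"gripper":-0.4},{"tx":0,"ty":0,"tz":0,"rx":0,"ry":0,"rz":-0.3,"gripper":-0.4},{"tx":0,"ty":0,"tz":0,"rx":0,"ry":0,"rz":-0.3,"gripper":-0.4},{"tx":0,"ty":0,"tz":0,"rx":0,"ry":0,"rz":-0.3,"gripper":-0.4},{"tx":0,"ty":0,"tz":0,"rx":0,"ry":0,"rz":-0.3,"gripper":-0.4},{"tx":0,"ty":0,"tz":0,"rx":0,"ry":0,"rz":0,"gripper":-0.4},{"tx":0,"ty":0,"tz":0,"rx":0,"ry":0,"rz":0,"gripper":-0.4}])

```text
time_s: 2.72
ee_pos: [602.8, -167.8, 213.9]
ee_rot: [-180.0, 0.0, 66.6]
force: [-0.4, -0.8, -0.6]
gripper_width: 64.0
gripper_force: 0.0
```

Run:
```python
from h import *
np.set_printoptions(precision=2,suppress=True)
w=cam("wrist"); cv2.imwrite("pics/w2.png",w["im"])
h=cv2.cvtColor(w["im"],cv2.COLOR_BGR2HSV)
m=cv2.inRange(h,(0,0,90),(179,75,255))
for c in cv2.findContours(m,0,1)[0]:
    A=cv2.contourArea(c)
    if A>60: M=cv2.moments(c);p=np.array([M["m10"],M["m01"]])/M["m00"];print("grey",A,p,onz(w,p,18)[0])
print(w["c"],w["Rc"][:,2],proj(w,[[601.5,-167.8,35],[601.5,-167.8,7]]),env.state()["gripper_width"])
go(601.5,-167.8,80)
```

```text
grey 84.5 [227.88 320.09] [ 488.08 -290.99   18.  ]
grey 779.5 [333.16 293.72] [ 617.93 -309.03   18.  ]
grey 425.5 [328.42 286.61] [ 616.1  -298.19   18.  ]
grey 91.5 [469.42 229.5 ] [ 787.72 -295.6    18.  ]
grey 86.5 [275.1  228.84] [ 586.5  -207.68   18.  ]
grey 108.0 [275.06 153.72] [ 619.77 -130.57   18.  ]
grey 651.5 [382.55   5.53] [771.1  -42.17  18.  ]
[ 629.64 -105.19  385.02] [-0.1  -0.22 -0.97] [[273.2  194.78]
 [273.26 190.02]] 64.06504444988488
t 2.775 pos [ 602.78 -167.8   213.92] rot [180.    0.   66.6] shift mm [ -0.5   -1.18 133.92] units [-0.   -0.    0.27] rz None
```

View pics/w2.png

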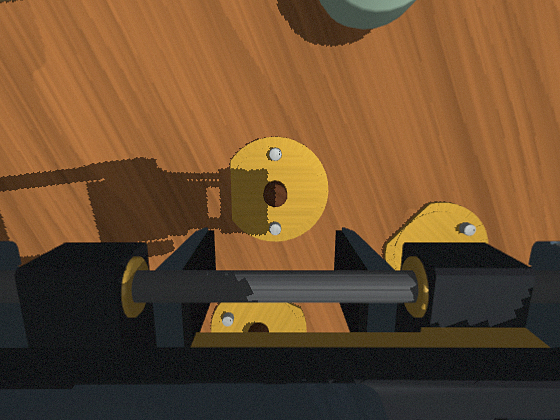

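The wrist view shows the meant disc centred at about (275,192), with studs at (275,154) and (275,229) in line with the tool's x, so the fingers straddle the knob clear of the studs. The vase is well off at the top. I'll go lower and check height and centre from there.

Request:
send_rows(motion=[{"tx":-0.001,"ty":0.0005,"tz":0.04,"rx":0,"ry":0,"rz":0,"gripper":-0.4},{"tx":-0.001,"ty":0,"tz":0.06,"rx":0,"ry":0,"rz":0,"gripper":-0.4},{"tx":0,"ty":0,"tz":0.06,"rx":0,"ry":0,"rz":0,"gripper":-0.4},{"tx":0,"ty":0,"tz":0.04,"rx":0,"ry":0,"rz":0,"gripper":-0.4},{"tx":0,"ty":0,"tz":0.04,"rx":0,"ry":0,"rz":0,"gripper":-0.4},{"tx":0,"ty":0,"tz":0,"rx":0,"ry":0,"rz":0,"gripper":-0.4},{"tx":0,"ty":0,"tz":0,"rx":0,"ry":0,"rz":0,"gripper":-0.4}])

```text
time_s: 3.65
ee_pos: [603.2, -169.0, 94.8]
ee_rot: [179.9, -0.0, 66.7]
force: [-0.4, -0.1, 0.5]
gripper_width: 64.0
gripper_force: 0.0
```

Run:
```python
from h import *
np.set_printoptions(precision=2,suppress=True)
w=cam("wrist")
h=cv2.cvtColor(w["im"],cv2.COLOR_BGR2HSV)
m=cv2.inRange(h,(0,0,90),(179,75,255))
for c in cv2.findContours(m,0,1)[0]:
    A=cv2.contourArea(c)
    if A>60: M=cv2.moments(c);p=np.array([M["m10"],M["m01"]])/M["m00"];print("grey",A,p,onz(w,p,18)[0])
print("c2",w["c"],"stud proj",proj(w,[[619.8,-130.6,18],[586.5,-207.7,18]]))
# stereo with the higher view
c1=np.array([629.64,-105.19,385.02])
for P1 in([619.77,-130.57,18],[586.5,-207.68,18]):
    q=proj(w,P1)[0]
    best=min((p for p in [np.array([cv2.moments(c)["m10"],cv2.moments(c)["m01"]])/cv2.moments(c)["m00"] for c in cv2.findContours(m,0,1)[0] if cv2.contourArea(c)>60]),key=lambda p:np.hypot(*(p-q)))
    a=np.array(P1)-c1; b=rays(w,best)[0]; t=np.linalg.lstsq(np.c_[a,-b],w["c"]-c1,rcond=None)[0]; print("stereo",best,(c1+a*t[0]+w["c"]+b*t[1])/2)
go(603,-169,11)
```

```text
grey 1299.0 [330.72 294.95] [ 620.21 -244.33   18.  ]
grey 538.5 [321.74 286.3 ] [ 616.34 -234.41   18.  ]
grey 241.0 [274.12 164.78] [ 619.67 -130.58   18.  ]
c2 [ 629.73 -106.28  265.91] stud proj [[274.3  164.73]
 [274.2  271.56]]
stereo [274.12 164.78] [ 619.78 -130.43   19.76]
stereo [321.74 286.3 ] [ 613.68 -164.7   160.14]
t 3.7 pos [ 603.37 -169.06   95.08] rot [179.88  -0.01  66.68] shift mm [-0.11 -0.54 84.08] units [-0.   -0.    0.17] rz None
```

Request:
send_rows(motion=[{"tx":0,"ty":-0.001,"tz":0.03,"rx":0,"ry":0,"rz":0,"gripper":-0.4},{"tx":0,"ty":0,"tz":0.04,"rx":0,"ry":0,"rz":0,"gripper":-0.4},{"tx":0,"ty":0,"tz":0.04,"rx":0,"ry":0,"rz":0,"gripper":-0.4},{"tx":0,"ty":0,"tz":0.03,"rx":0,"ry":0,"rz":0,"gripper":-0.4},{"tx":0,"ty":0,"tz":0.02,"rx":0,"ry":0,"rz":0,"gripper":-0.4},{"tx":0,"ty":0,"tz":0.006,"rx":0,"ry":0,"rz":0,"gripper":-0.4},{"tx":0,"ty":0,"tz":0,"rx":0,"ry":0,"rz":0,"gripper":-0.4},{"tx":0,"ty":0,"tz":0,"rx":0,"ry":0,"rz":0,"gripper":-0.4}])

```text
time_s: 4.7
ee_pos: [602.7, -168.8, 11.6]
ee_rot: [179.9, -0.0, 66.7]
force: [-0.3, -0.4, 0.3]
gripper_width: 64.3
gripper_force: 0.0
```

Request:
send_rows(motion=[{"tx":0,"ty":0,"tz":0,"rx":0,"ry":0,"rz":0,"gripper":0.2},{"tx":0,"ty":0,"tz":0,"rx":0,"ry":0,"rz":0,"gripper":0.4},{"tx":0,"ty":0,"tz":0,"rx":0,"ry":0,"rz":0,"gripper":0.7},{"tx":0,"ty":0,"tz":0,"rx":0,"ry":0,"rz":0,"gripper":1},{"tx":0,"ty":0,"tz":0,"rx":0,"ry":0,"rz":0,"gripper":1},{"tx":0,"ty":0,"tz":0,"rx":0,"ry":0,"rz":0,"gripper":1},{"tx":0,"ty":0,"tz":0,"rx":0,"ry":0,"rz":0,"gripper":1}], grip_force=30)

```text
time_s: 5.58
ee_pos: [602.4, -168.7, 11.0]
ee_rot: [180.0, 0.0, 66.7]
force: [0.3, 1.2, 0.2]
gripper_width: 25.5
gripper_force: 30.0
```

Request:
send_rows(motion=[{"tx":0,"ty":0,"tz":-0.01,"rx":0,"ry":0,"rz":0,"gripper":1},{"tx":0,"ty":0,"tz":-0.02,"rx":0,"ry":0,"rz":0,"gripper":1},{"tx":0,"ty":0,"tz":-0.03,"rx":0,"ry":0,"rz":0,"gripper":1},{"tx":0,"ty":0,"tz":-0.04,"rx":0,"ry":0,"rz":0,"gripper":1},{"tx":0,"ty":0,"tz":-0.05,"rx":0,"ry":0,"rz":0,"gripper":1},{"tx":0,"ty":0,"tz":-0.03,"rx":0,"ry":0,"rz":0,"gripper":1},{"tx":0,"ty":0,"tz":-0.01,"rx":0,"ry":0,"rz":0,"gripper":1},{"tx":0,"ty":0,"tz":0,"rx":0,"ry":0,"rz":0,"gripper":1}])

```text
time_s: 6.58
ee_pos: [601.9, -168.5, 105.8]
ee_rot: [-180.0, 0.0, 66.7]
force: [0.0, 0.1, -4.6]
gripper_width: 25.4
gripper_force: 30.0
```

Run:
```python
from h import *
np.set_printoptions(precision=2,suppress=True)
go(512,200.7,106,73)
```

```text
t 6.575 pos [ 601.9  -168.54  105.83] rot [-179.98    0.01   66.7 ] shift mm [ 303.58 -228.6    -0.13] units [ 0.61 -0.46 -0.  ] rz -0.21
```

Request:
send_rows(motion=[{"tx":0.016,"ty":-0.012,"tz":0,"rx":0,"ry":0,"rz":0,"gripper":1},{"tx":0.04,"ty":-0.03,"tz":0,"rx":0,"ry":0,"rz":0,"gripper":1},{"tx":0.064,"ty":-0.048,"tz":0,"rx":0,"ry":0,"rz":0,"gripper":1},{"tx":0.072,"ty":-0.054,"tz":0,"rx":0,"ry":0,"rz":0,"gripper":1},{"tx":0.072,"ty":-0.054,"tz":0,"rx":0,"ry":0,"rz":0,"gripper":1},{"tx":0.072,"ty":-0.054,"tz":0,"rx":0,"ry":0,"rz":0,"gripper":1},{"tx":0.072,"ty":-0.054,"tz":0,"rx":0,"ry":0,"rz":0,"gripper":1},{"tx":0.064,"ty":-0.048,"tz":0,"rx":0,"ry":0,"rz":0,"gripper":1},{"tx":0.056,"ty":-0.042,"tz":0,"rx":0,"ry":0,"rz":0,"gripper":1},{"tx":0.04,"ty":-0.03,"tz":0,"rx":0,"ry":0,"rz":0,"gripper":1},{"tx":0.028,"ty":-0.021,"tz":0,"rx":0,"ry":0,"rz":0,"gripper":1},{"tx":0.011,"ty":-0.01,"tz":0,"rx":0,"ry":0,"rz":0,"gripper":1}])

```text
time_s: 8.07
ee_pos: [511.4, 201.7, 105.8]
ee_rot: [-180.0, 0.0, 66.8]
force: [-0.1, -0.2, -4.5]
gripper_width: 25.4
gripper_force: 30.0
```

Request:
send_rows(motion=[{"tx":0,"ty":0,"tz":0,"rx":0,"ry":0,"rz":-0.1,"gripper":1},{"tx":0,"ty":0,"tz":0,"rx":0,"ry":0,"rz":-0.1,"gripper":1},{"tx":0,"ty":0,"tz":0,"rx":0,"ry":0,"rz":0,"gripper":1},{"tx":0,"ty":0,"tz":0,"rx":0,"ry":0,"rz":0,"gripper":1}])

```text
time_s: 8.57
ee_pos: [512.3, 200.1, 105.9]
ee_rot: [-180.0, 0.0, 72.6]
force: [-0.2, 0.3, -5.8]
gripper_width: 25.0
gripper_force: 30.0
```

```bash
cat > m3.py <<'E'
from h import *
import sys
np.set_printoptions(precision=2,suppress=True)
w=cam("wrist"); cv2.imwrite(sys.argv[1],w["im"])
h=cv2.cvtColor(w["im"],cv2.COLOR_BGR2HSV)
m=cv2.inRange(h,(0,0,90),(179,75,255))
zs=[float(v) for v in sys.argv[2:]]
for c in cv2.findContours(m,0,1)[0]:
    A=cv2.contourArea(c)
    if A>60: M=cv2.moments(c);p=np.array([M["m10"],M["m01"]])/M["m00"];print("grey",A,p,*[onz(w,p,z)[0][:2] for z in zs])
go(512,200.7,30,73)
E
python3 m3.py pics/w3.png 38 30 114
```

```text
grey 147.0 [472.61 292.65] [641.73 101.37] [645.39  95.88] [606.96 153.51]
grey 177.5 [293.52 292.41] [509.81 142.66] [509.05 138.56] [517.   181.67]
grey 83.5 [469.89 287.15] [640.51 106.6 ] [644.12 101.29] [606.13 157.08]
grey 156.0 [294.3 287. ] [511.69 146.86] [510.99 142.9 ] [518.28 184.53]
grey 480.0 [291.5  183.76] [532.63 224.45] [532.63 223.08] [532.56 237.44]
grey 277.0 [295.11 120.75] [547.37 265.22] [547.87 265.21] [542.61 265.24]
grey 3414.5 [385.89 162.37] [600.13 219.19] [602.4  217.65] [578.6  233.86]
t 8.625 pos [512.35 200.23 105.91] rot [180.     0.01  72.64] shift mm [ 0.36 -0.48 75.91] units [ 0.   -0.    0.15] rz -0.012
```

View pics/w3.png

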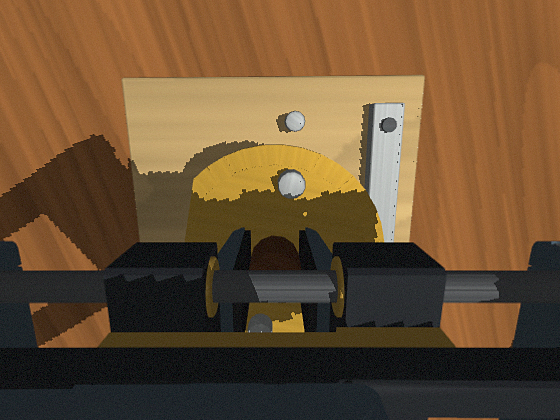

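Pin seen at (295,121), disc stud at (291,184), bar at right. The disc hangs level with its flat to the left, away from the bar, and only about 11° off. Lowering it gently between the pins.

Request:
send_rows(motion=[{"tx":0.0005,"ty":-0.001,"tz":0.02,"rx":0,"ry":0,"rz":0,"gripper":1},{"tx":0,"ty":0,"tz":0.03,"rx":0,"ry":0,"rz":0,"gripper":1},{"tx":0,"ty":0,"tz":0.03,"rx":0,"ry":0,"rz":0,"gripper":1},{"tx":0,"ty":0,"tz":0.03,"rx":0,"ry":0,"rz":0,"gripper":1},{"tx":0,"ty":0,"tz":0.02,"rx":0,"ry":0,"rz":0,"gripper":1},{"tx":0,"ty":0,"tz":0.012,"rx":0,"ry":0,"rz":0,"gripper":1},{"tx":0,"ty":0,"tz":0.006,"rx":0,"ry":0,"rz":0,"gripper":1},{"tx":0,"ty":0,"tz":0.002,"rx":0,"ry":0,"rz":0,"gripper":1},{"tx":0,"ty":0,"tz":0,"rx":0,"ry":0,"rz":0,"gripper":1}])

```text
time_s: 9.75
ee_pos: [512.2, 201.0, 31.3]
ee_rot: [180.0, -0.0, 72.7]
force: [0.0, -0.2, -5.2]
gripper_width: 25.5
gripper_force: 30.0
```

Request:
send_rows(motion=[{"tx":0,"ty":0,"tz":0.002,"rx":0,"ry":0,"rz":0,"gripper":1},{"tx":0,"ty":0,"tz":0.002,"rx":0,"ry":0,"rz":0,"gripper":1},{"tx":0,"ty":0,"tz":0,"rx":0,"ry":0,"rz":0,"gripper":1}])

```text
time_s: 10.12
ee_pos: [511.9, 200.9, 28.9]
ee_rot: [-180.0, 0.0, 72.7]
force: [-0.1, -0.3, -4.9]
gripper_width: 25.3
gripper_force: 30.0
```

Request:
send_rows(motion=[{"tx":0,"ty":0,"tz":0.002,"rx":0,"ry":0,"rz":0,"gripper":1},{"tx":0,"ty":0,"tz":0.001,"rx":0,"ry":0,"rz":0,"gripper":1},{"tx":0,"ty":0,"tz":0,"rx":0,"ry":0,"rz":0,"gripper":1}])

```text
time_s: 10.5
ee_pos: [511.9, 200.9, 27.3]
ee_rot: [-180.0, 0.0, 72.7]
force: [-0.0, -0.1, -4.8]
gripper_width: 25.2
gripper_force: 30.0
```

Request:
send_rows(motion=[{"tx":0,"ty":0,"tz":0.001,"rx":0,"ry":0,"rz":0,"gripper":1},{"tx":0,"ty":0,"tz":0,"rx":0,"ry":0,"rz":0,"gripper":1},{"tx":0,"ty":0,"tz":0,"rx":0,"ry":0,"rz":0,"gripper":1}])

```text
time_s: 10.88
ee_pos: [512.0, 200.9, 27.0]
ee_rot: [180.0, -0.0, 72.7]
force: [-0.1, -0.0, -3.7]
gripper_width: 25.4
gripper_force: 30.0
```

Request:
send_rows(motion=[{"tx":0,"ty":0,"tz":0.001,"rx":0,"ry":0,"rz":0,"gripper":1},{"tx":0,"ty":0,"tz":0,"rx":0,"ry":0,"rz":0,"gripper":1},{"tx":0,"ty":0,"tz":0,"rx":0,"ry":0,"rz":0,"gripper":0.3},{"tx":0,"ty":0,"tz":0,"rx":0,"ry":0,"rz":0,"gripper":0.1},{"tx":0,"ty":0,"tz":0,"rx":0,"ry":0,"rz":0,"gripper":-0.1},{"tx":0,"ty":0,"tz":0,"rx":0,"ry":0,"rz":0,"gripper":-0.1},{"tx":0,"ty":0,"tz":0,"rx":0,"ry":0,"rz":0,"gripper":-0.1},{"tx":0,"ty":0,"tz":0,"rx":0,"ry":0,"rz":0,"gripper":-0.1}])

```text
time_s: 11.88
ee_pos: [512.0, 200.9, 26.4]
ee_rot: [180.0, 0.0, 72.7]
force: [-0.1, -0.3, -0.1]
gripper_width: 50.2
gripper_force: 0.0
```

Request:
send_rows(motion=[{"tx":0,"ty":0,"tz":-0.01,"rx":0,"ry":0,"rz":0,"gripper":-0.1},{"tx":0,"ty":0,"tz":-0.02,"rx":0,"ry":0,"rz":0,"gripper":-0.1},{"tx":0,"ty":0,"tz":-0.02,"rx":0,"ry":0,"rz":0,"gripper":-0.1},{"tx":0,"ty":0,"tz":0,"rx":0,"ry":0,"rz":0,"gripper":-0.1},{"tx":0,"ty":0,"tz":0,"rx":0,"ry":0,"rz":0,"gripper":-0.1}])

```text
time_s: 12.5
ee_pos: [511.8, 200.9, 51.5]
ee_rot: [180.0, 0.0, 72.7]
force: [0.6, -1.0, -1.2]
gripper_width: 50.1
gripper_force: 0.0
```

```bash
python3 m3.py pics/w4.png 38 35
```

```text
grey 179.5 [263.58 313.31] [493.22 163.36] [492.59 161.69]
grey 360.5 [286.07 176.04] [530.45 239.46] [530.43 239.03]
grey 467.0 [302.43 119.73] [547.25 265.36] [547.5  265.35]
grey 5333.5 [416.7  167.78] [599.58 222.65] [600.68 221.95]
t 12.55 pos [511.68 200.8   51.31] rot [-179.99    0.02   72.7 ] shift mm [ 0.01  0.34 21.31] units [0.   0.   0.04] rz -0.01
```

Request:
send_rows(motion=[{"tx":0,"ty":0,"tz":0,"rx":0,"ry":0,"rz":-0.2,"gripper":-0.1},{"tx":0,"ty":0,"tz":0,"rx":0,"ry":0,"rz":-0.32,"gripper":-0.1},{"tx":0,"ty":0,"tz":0,"rx":0,"ry":0,"rz":-0.32,"gripper":-0.1},{"tx":0,"ty":0,"tz":0,"rx":0,"ry":0,"rz":-0.32,"gripper":-0.1},{"tx":0,"ty":0,"tz":0,"rx":0,"ry":0,"rz":-0.32,"gripper":-0.1},{"tx":0,"ty":0,"tz":0,"rx":0,"ry":0,"rz":-0.32,"gripper":-0.1},{"tx":0,"ty":0,"tz":0,"rx":0,"ry":0,"rz":-0.32,"gripper":-0.1},{"tx":0,"ty":0,"tz":0,"rx":0,"ry":0,"rz":-0.32,"gripper":-0.1}])

```text
time_s: 13.55
ee_pos: [511.6, 200.8, 51.0]
ee_rot: [-180.0, -0.0, 146.2]
force: [-0.5, 0.1, 0.1]
gripper_width: 50.3
gripper_force: 0.0
```

Request:
send_rows(motion=[{"tx":0,"ty":0,"tz":0,"rx":0,"ry":0,"rz":-0.32,"gripper":-0.1},{"tx":0,"ty":0,"tz":0,"rx":0,"ry":0,"rz":-0.32,"gripper":-0.1},{"tx":0,"ty":0,"tz":0,"rx":0,"ry":0,"rz":-0.32,"gripper":-0.1},{"tx":0,"ty":0,"tz":0,"rx":0,"ry":0,"rz":-0.32,"gripper":-0.1},{"tx":0,"ty":0,"tz":0,"rx":0,"ry":0,"rz":-0.32,"gripper":-0.1},{"tx":0,"ty":0,"tz":0,"rx":0,"ry":0,"rz":-0.32,"gripper":-0.1},{"tx":0,"ty":0,"tz":0,"rx":0,"ry":0,"rz":-0.28,"gripper":-0.1},{"tx":0,"ty":0,"tz":0,"rx":0,"ry":0,"rz":0,"gripper":-0.1},{"tx":0,"ty":0,"tz":0,"rx":0,"ry":0,"rz":0,"gripper":-0.1}])

```text
time_s: 14.68
ee_pos: [511.8, 200.8, 51.2]
ee_rot: [180.0, -0.0, -148.2]
force: [0.3, 0.5, -0.4]
gripper_width: 50.2
gripper_force: 0.0
```

```bash
python3 m3.py pics/w5.png 38 35; python3 -c "
from h import *
go(511.7,200.7,27,212);print(env.state()['qpos'])"
```

```text
grey 154.0 [311.04 306.08] [530.66 238.39] [531.92 239.59]
grey 748.0 [ 87.36 234.14] [559.87 105.17] [561.6 104.2]
grey 382.0 [234.28 187.9 ] [492.67 162.82] [493.31 162.78]
grey 377.0 [163.76 170.11] [504.43 125.31] [505.26 124.66]
t 14.725 pos [511.81 200.85  51.27] rot [-180.     -0.02 -148.19] shift mm [-0.09 -0.23 21.27] units [-0.   -0.    0.04] rz 4.627
t 14.725 pos [511.81088715 200.85042732  51.26565478] rot [-1.79999040e+02 -2.16973254e-02 -1.48188822e+02] shift mm [ 0.16433509 -0.06897385 24.26571991] units [ 0.0003 -0.0001  0.0485] rz -0.006
[ 2.02313091e+01  2.49069619e+01  1.05621371e+02 -6.96579019e-03
  4.94927306e+01 -1.01575343e+02]
```

Request:
send_rows(motion=[{"tx":0,"ty":0,"tz":0.016,"rx":0,"ry":0,"rz":0,"gripper":-0.1},{"tx":0,"ty":0,"tz":0.02,"rx":0,"ry":0,"rz":0,"gripper":-0.1},{"tx":0,"ty":0,"tz":0.01,"rx":0,"ry":0,"rz":0,"gripper":-0.1},{"tx":0,"ty":0,"tz":0,"rx":0,"ry":0,"rz":0,"gripper":-0.1},{"tx":0,"ty":0,"tz":0,"rx":0,"ry":0,"rz":0,"gripper":-0.1},{"tx":0,"ty":0,"tz":0,"rx":0,"ry":0,"rz":0.2,"gripper":-0.1},{"tx":0,"ty":0,"tz":0,"rx":0,"ry":0,"rz":0.2,"gripper":-0.1},{"tx":0,"ty":0,"tz":0,"rx":0,"ry":0,"rz":0.2,"gripper":-0.1},{"tx":0,"ty":0,"tz":0,"rx":0,"ry":0,"rz":0.1,"gripper":-0.1},{"tx":0,"ty":0,"tz":0,"rx":0,"ry":0,"rz":0.1,"gripper":-0.1},{"tx":0,"ty":0,"tz":0,"rx":0,"ry":0,"rz":0.1,"gripper":-0.1},{"tx":0,"ty":0,"tz":0,"rx":0,"ry":0,"rz":0.1,"gripper":-0.1}])

```text
time_s: 16.23
ee_pos: [512.2, 201.0, 28.8]
ee_rot: [180.0, 0.0, -178.2]
force: [1.1, -0.6, 0.2]
gripper_width: 50.1
gripper_force: 1.1
```

Request:
send_rows(motion=[{"tx":0,"ty":0,"tz":0,"rx":0,"ry":0,"rz":0.15,"gripper":-0.1},{"tx":0,"ty":0,"tz":0,"rx":0,"ry":0,"rz":0.15,"gripper":-0.1},{"tx":0,"ty":0,"tz":0,"rx":0,"ry":0,"rz":0.15,"gripper":-0.1},{"tx":0,"ty":0,"tz":0,"rx":0,"ry":0,"rz":0.15,"gripper":-0.1},{"tx":0,"ty":0,"tz":0,"rx":0,"ry":0,"rz":0.15,"gripper":-0.1},{"tx":0,"ty":0,"tz":0,"rx":0,"ry":0,"rz":0.15,"gripper":-0.1}])

```text
time_s: 16.98
ee_pos: [512.2, 200.9, 28.8]
ee_rot: [180.0, 0.0, 154.8]
force: [0.1, 0.0, 0.4]
gripper_width: 50.1
gripper_force: 1.1
```

```bash
python3 m3.py pics/w6.png 38 35
```

```text
grey 472.5 [206.21 217.09] [474.76 181.02] [475.22 180.11]
t 17.025 pos [512.21 200.98  28.8 ] rot [179.97   0.04 154.68] shift mm [ 0.07 -0.34 -1.2 ] units [ 0. -0. -0.] rz 2.723
```

View pics/w6.png

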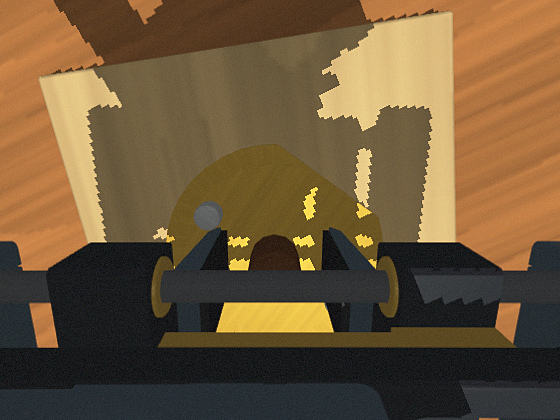

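The stud at (207,217) is being pushed by the left finger's edge and the flat is at upper right (320,175). The disc has turned about 35° and stays centred. Continuing.

Request:
send_rows(motion=[{"tx":0,"ty":0,"tz":0,"rx":0,"ry":0,"rz":0.1,"gripper":-0.1},{"tx":0,"ty":0,"tz":0,"rx":0,"ry":0,"rz":0.2,"gripper":-0.1},{"tx":0,"ty":0,"tz":0,"rx":0,"ry":0,"rz":0.2,"gripper":-0.1},{"tx":0,"ty":0,"tz":0,"rx":0,"ry":0,"rz":0.2,"gripper":-0.1},{"tx":0,"ty":0,"tz":0,"rx":0,"ry":0,"rz":0.2,"gripper":-0.1},{"tx":0,"ty":0,"tz":0,"rx":0,"ry":0,"rz":0.2,"gripper":-0.1},{"tx":0,"ty":0,"tz":0,"rx":0,"ry":0,"rz":0.2,"gripper":-0.1},{"tx":0,"ty":0,"tz":0,"rx":0,"ry":0,"rz":0.2,"gripper":-0.1},{"tx":0,"ty":0,"tz":0,"rx":0,"ry":0,"rz":0.2,"gripper":-0.1},{"tx":0,"ty":0,"tz":0,"rx":0,"ry":0,"rz":0.2,"gripper":-0.1},{"tx":0,"ty":0,"tz":0,"rx":0,"ry":0,"rz":0.2,"gripper":-0.1},{"tx":0,"ty":0,"tz":0,"rx":0,"ry":0,"rz":0.2,"gripper":-0.1}])

```text
time_s: 18.52
ee_pos: [512.2, 201.0, 28.8]
ee_rot: [180.0, -0.0, 85.8]
force: [-0.0, 0.8, 0.0]
gripper_width: 50.3
gripper_force: 1.2
```

Request:
send_rows(motion=[{"tx":0,"ty":0,"tz":0,"rx":0,"ry":0,"rz":0.2,"gripper":-0.1},{"tx":0,"ty":0,"tz":0,"rx":0,"ry":0,"rz":0.2,"gripper":-0.1},{"tx":0,"ty":0,"tz":0,"rx":0,"ry":0,"rz":0.2,"gripper":-0.1},{"tx":0,"ty":0,"tz":0,"rx":0,"ry":0,"rz":0.2,"gripper":-0.1},{"tx":0,"ty":0,"tz":0,"rx":0,"ry":0,"rz":0.2,"gripper":-0.1},{"tx":0,"ty":0,"tz":0,"rx":0,"ry":0,"rz":0.2,"gripper":-0.1},{"tx":0,"ty":0,"tz":0,"rx":0,"ry":0,"rz":0.2,"gripper":-0.1},{"tx":0,"ty":0,"tz":0,"rx":0,"ry":0,"rz":0.2,"gripper":-0.1},{"tx":0,"ty":0,"tz":0,"rx":0,"ry":0,"rz":0.2,"gripper":-0.1},{"tx":0,"ty":0,"tz":0,"rx":0,"ry":0,"rz":0.15,"gripper":-0.1},{"tx":0,"ty":0,"tz":0,"rx":0,"ry":0,"rz":0.1,"gripper":-0.1},{"tx":0,"ty":0,"tz":0,"rx":0,"ry":0,"rz":0,"gripper":-0.1}])

```text
time_s: 20.02
ee_pos: [512.1, 200.9, 28.7]
ee_rot: [180.0, -0.0, 24.5]
force: [-0.2, -0.8, 0.4]
gripper_width: 50.2
gripper_force: 0.2
```

```bash
python3 m3.py pics/w7.png 38 35
```

```text
grey 466.5 [206.62 216.81] [521.34 241.86] [520.37 242.1 ]
grey 570.0 [180.79 148.24] [547.31 265.25] [546.82 265.92]
grey 15082.5 [370.47 130.23] [591.56 188.02] [591.89 187.26]
t 20.075 pos [512.16 200.96  28.69] rot [179.99  -0.04  24.49] shift mm [-0.26  0.17 -1.31] units [-0.  0. -0.] rz -1.617
```

View pics/w7.png

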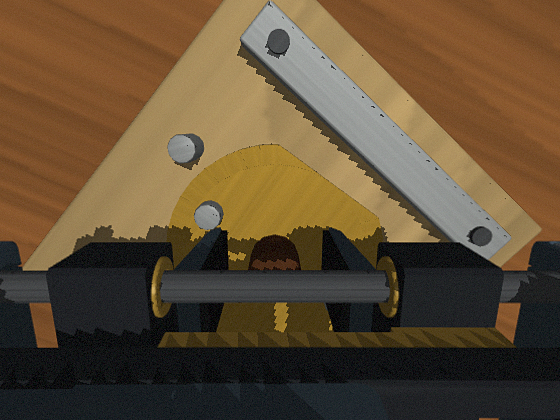

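The flat now nearly faces the bar: stud (207,215), flat running (290,150)–(375,205), about 5.6° short of parallel. Finishing the turn, then lifting and squaring the fingers to the bar.

Request:
send_rows(motion=[{"tx":0,"ty":0,"tz":0,"rx":0,"ry":0,"rz":0.1,"gripper":-0.1},{"tx":0,"ty":0,"tz":0,"rx":0,"ry":0,"rz":0.08,"gripper":-0.1},{"tx":0,"ty":0,"tz":0,"rx":0,"ry":0,"rz":0,"gripper":-0.1},{"tx":0,"ty":0,"tz":0,"rx":0,"ry":0,"rz":-0.1,"gripper":-0.1},{"tx":0,"ty":0,"tz":-0.02,"rx":0,"ry":0,"rz":0,"gripper":-0.1},{"tx":0,"ty":0,"tz":-0.03,"rx":0,"ry":0,"rz":0,"gripper":-0.1},{"tx":0,"ty":0,"tz":0,"rx":0,"ry":0,"rz":0,"gripper":-0.1}])

```text
time_s: 20.95
ee_pos: [513.2, 201.4, 55.4]
ee_rot: [180.0, -0.2, 22.0]
force: [0.5, 0.1, -0.9]
gripper_width: 50.1
gripper_force: 0.0
```

Request:
send_rows(motion=[{"tx":0,"ty":0,"tz":0,"rx":0,"ry":0,"rz":0.3,"gripper":-0.67},{"tx":0,"ty":0,"tz":0,"rx":0,"ry":0,"rz":0.3,"gripper":-0.67},{"tx":0,"ty":0,"tz":0,"rx":0,"ry":0,"rz":0.3,"gripper":-0.67},{"tx":0,"ty":0,"tz":0,"rx":0,"ry":0,"rz":0.3,"gripper":-0.67},{"tx":0,"ty":0,"tz":0,"rx":0,"ry":0,"rz":0.1,"gripper":-0.67},{"tx":0,"ty":0,"tz":0,"rx":0,"ry":0,"rz":0,"gripper":-0.67},{"tx":0,"ty":0,"tz":0,"rx":0,"ry":0,"rz":0,"gripper":-0.67}])

```text
time_s: 21.82
ee_pos: [511.9, 200.8, 53.4]
ee_rot: [180.0, -0.0, -17.0]
force: [0.7, 0.3, 0.4]
gripper_width: 75.9
gripper_force: 0.0
```

```bash
cat > m4.py <<'E'
from h import *
import sys
np.set_printoptions(precision=2,suppress=True)
w=cam("wrist"); cv2.imwrite(sys.argv[1],w["im"])
h=cv2.cvtColor(w["im"],cv2.COLOR_BGR2HSV)
m=cv2.inRange(h,(0,0,90),(179,75,255))
for c in cv2.findContours(m,0,1)[0]:
    if cv2.contourArea(c)>60: M=cv2.moments(c);p=np.array([M["m10"],M["m01"]])/M["m00"];print("grey",cv2.contourArea(c),p,*[onz(w,p,z)[0][:2] for z in(38,35)])
# disc front edge and bar lower-face edge: scan columns upward in tool frame
b=cv2.inRange(h,(18,110,60),(32,255,255))
c=max(cv2.findContours(b,0,1)[0],key=cv2.contourArea)
top={}
for (x,y) in c[:,0]: top[x]=min(y,top.get(x,999))
xs=np.array(sorted(top)); P=onz(w,[(x,top[x]) for x in xs],23)
a=np.radians(-17); O=np.array([530.7,193.8]); J=(P[:,:2]-O)@np.array([[np.cos(a),-np.sin(a)],[np.sin(a),np.cos(a)]])
k=abs(J[:,1])<26; print("brass front edge jig x at y:",np.c_[J[k]][::6].round(1).tolist()); 
f=np.polyfit(J[k,1],J[k,0],1); print("slope deg",np.degrees(np.arctan(f[0])),"x0",f[1])
go(512-27*np.cos(a)+0.3,200.9-27*np.sin(a),28.5,-17)
E
python3 m4.py pics/w8.png
```

```text
grey 358.0 [148.72 223.29] [547.27 265.01] [546.79 266.36]
grey 356.5 [403.61 222.84] [505.05 125.48] [503.89 124.59]
grey 12330.0 [276.14 102.91] [588.89 176.25] [589.08 176.18]
brass front edge jig x at y: [[87.8, 25.5], [87.8, 22.2], [87.8, 18.9], [87.8, 15.6], [87.3, 12.4], [87.3, 9.1], [87.8, 5.8], [86.8, 2.5], [87.3, -0.8], [87.9, -4.1], [87.4, -7.4], [87.9, -10.7], [87.9, -14.0], [87.4, -17.3], [87.4, -20.6], [87.4, -23.8]]
slope deg -0.06594452645103975 x0 87.46876408437687
t 21.875 pos [511.9  200.88  53.45] rot [180.    -0.   -16.96] shift mm [-26.63  -0.15  24.95] units [-0.05 -0.    0.05] rz 0.001
```

View pics/w8.png

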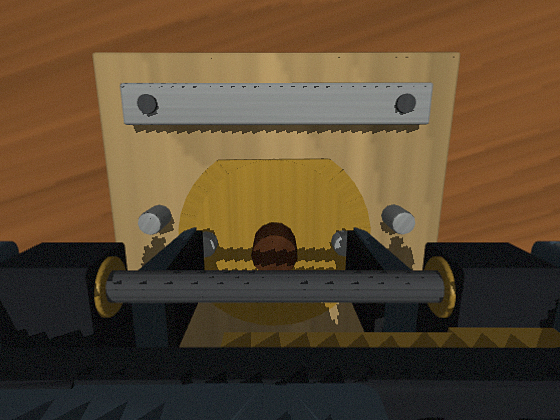

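The flat (row 159, columns 217–333) lies parallel to the bar (row 124), with the knob midway between the pins at (149,223) and (404,223). The measured "edge" was the plywood's front edge; it confirms the -17° board yaw. Backing off and lowering the fingers behind the studs.

Request:
send_rows(motion=[{"tx":-0.024,"ty":0,"tz":0,"rx":0,"ry":0,"rz":0,"gripper":-0.67},{"tx":-0.03,"ty":0,"tz":0,"rx":0,"ry":0,"rz":0,"gripper":-0.67},{"tx":0,"ty":0,"tz":0,"rx":0,"ry":0,"rz":0,"gripper":-0.67},{"tx":0,"ty":0,"tz":0,"rx":0,"ry":0,"rz":0,"gripper":-0.67},{"tx":0,"ty":0,"tz":0.02,"rx":0,"ry":0,"rz":0,"gripper":-0.67},{"tx":0,"ty":0,"tz":0.02,"rx":0,"ry":0,"rz":0,"gripper":-0.67},{"tx":0,"ty":0,"tz":0.01,"rx":0,"ry":0,"rz":0,"gripper":-0.67},{"tx":0,"ty":0,"tz":0,"rx":0,"ry":0,"rz":0,"gripper":-0.67},{"tx":0,"ty":0,"tz":0,"rx":0,"ry":0,"rz":0,"gripper":-0.67}])

```text
time_s: 23.0
ee_pos: [486.3, 208.8, 28.5]
ee_rot: [-180.0, -0.0, -17.0]
force: [0.8, 0.3, -0.6]
gripper_width: 76.0
gripper_force: 0.0
```

Request:
send_rows(motion=[{"tx":0.003,"ty":0,"tz":0,"rx":0,"ry":0,"rz":0,"gripper":-0.67},{"tx":0.003,"ty":0,"tz":0,"rx":0,"ry":0,"rz":0,"gripper":-0.67},{"tx":0.003,"ty":0,"tz":0,"rx":0,"ry":0,"rz":0,"gripper":-0.67},{"tx":0.003,"ty":0,"tz":0,"rx":0,"ry":0,"rz":0,"gripper":-0.67},{"tx":0.003,"ty":0,"tz":0,"rx":0,"ry":0,"rz":0,"gripper":-0.67},{"tx":0.003,"ty":0,"tz":0,"rx":0,"ry":0,"rz":0,"gripper":-0.67},{"tx":0.003,"ty":0,"tz":0,"rx":0,"ry":0,"rz":0,"gripper":-0.67},{"tx":0.003,"ty":0,"tz":0,"rx":0,"ry":0,"rz":0,"gripper":-0.67},{"tx":0.003,"ty":0,"tz":0,"rx":0,"ry":0,"rz":0,"gripper":-0.67},{"tx":0.003,"ty":0,"tz":0,"rx":0,"ry":0,"rz":0,"gripper":-0.67}])

```text
time_s: 24.25
ee_pos: [499.3, 204.2, 28.4]
ee_rot: [179.9, 0.1, -17.0]
force: [-5.1, 1.0, 4.4]
gripper_width: 75.9
gripper_force: 2.7
```

```bash
cat > m5.py <<'E'
from h import *
import sys
np.set_printoptions(precision=2,suppress=True)
w=cam("wrist"); cv2.imwrite(sys.argv[1],w["im"]); h=cv2.cvtColor(w["im"],cv2.COLOR_BGR2HSV)
a=np.radians(-17); O=np.array([530.7,193.8]); M=np.array([[np.cos(a),-np.sin(a)],[np.sin(a),np.cos(a)]])
def jig(px,z): return (onz(w,px,z)[:,:2]-O)@M
c0=int(proj(w,[O[0]+50*np.cos(a),O[1]+50*np.sin(a),23])[0][0])
# per column: bar's lower edge = last grey bar pixel ; disc edge = first saturated-brass pixel below it
S=h[:,:,1].astype(int);V=h[:,:,2].astype(int)
for x in range(c0-50,c0+51,20):
    g=np.where((S[:230,x]<75)&(V[:230,x]>90))[0]; br=np.where((S[:235,x]>150)&(V[:235,x]>60)&(h[:235,x,0]>17))[0]
    br=br[br>g.max()] if len(g) else br
    yb=g.max() if len(g) else None; yd=br.min() if len(br) else None
    print(x,yb,yd,"bar z30",jig((x,yb+.5),30)[0] if yb else None,"disc z23",jig((x,yd-.5),23)[0] if yd else None)
s=env.state(); print("tcp in jig",(np.array(s["ee_pos"])[:2]-O)@M,s["ee_pos"][2],s["ee_rot"],s["force"],s["time_s"])
E
python3 m5.py pics/w9.png
```

```text
225 94 116 bar z30 [50.37 24.01] disc z23 [41.04 25.33]
245 94 98 bar z30 [50.38 14.54] disc z23 [49.6  15.13]
265 94 116 bar z30 [50.39  5.06] disc z23 [41.05  5.3 ]
285 94 116 bar z30 [50.39 -4.42] disc z23 [41.06 -4.72]
305 94 116 bar z30 [ 50.39 -13.9 ] disc z23 [ 41.06 -14.74]
325 94 116 bar z30 [ 50.39 -23.38] disc z23 [ 41.05 -24.76]
tcp in jig [-32.76   0.83] 28.444830831250062 [179.94   0.1  -17.01] [-5.14  0.94  3.24] 24.3
```

The flat is parallel and about 9.3 mm from the bar; sliding force is about 5 N. Advancing slowly.

Request:
send_rows(motion=[{"tx":0.002,"ty":0,"tz":0,"rx":0,"ry":0,"rz":0,"gripper":-0.67},{"tx":0.002,"ty":0,"tz":0,"rx":0,"ry":0,"rz":0,"gripper":-0.67},{"tx":0.002,"ty":0,"tz":0,"rx":0,"ry":0,"rz":0,"gripper":-0.67},{"tx":0.002,"ty":0,"tz":0,"rx":0,"ry":0,"rz":0,"gripper":-0.67},{"tx":0.002,"ty":0,"tz":0,"rx":0,"ry":0,"rz":0,"gripper":-0.67},{"tx":0.002,"ty":0,"tz":0,"rx":0,"ry":0,"rz":0,"gripper":-0.67},{"tx":0.002,"ty":0,"tz":0,"rx":0,"ry":0,"rz":0,"gripper":-0.67},{"tx":0,"ty":0,"tz":0,"rx":0,"ry":0,"rz":0,"gripper":-0.67}])

```text
time_s: 25.3
ee_pos: [506.3, 202.2, 28.4]
ee_rot: [179.9, 0.1, -17.0]
force: [-4.7, 1.2, 3.9]
gripper_width: 75.9
gripper_force: 2.6
```

```bash
python3 m5.py pics/w10.png
```

```text
225 110 116 bar z30 [50.37 24.37] disc z23 [48.3  25.42]
245 110 116 bar z30 [50.38 14.78] disc z23 [48.3  15.41]
265 110 117 bar z30 [50.38  5.2 ] disc z23 [47.83  5.39]
285 110 115 bar z30 [50.38 -4.39] disc z23 [48.79 -4.63]
305 110 116 bar z30 [ 50.39 -13.98] disc z23 [ 48.31 -14.65]
325 110 115 bar z30 [ 50.38 -23.57] disc z23 [ 48.79 -24.66]
tcp in jig [-25.8    0.86] 28.43782781535343 [179.94   0.09 -17.01] [-5.28  0.8   4.11] 25.35
```

Gap about 2 mm. Moving on in half-millimetre steps while watching the force.

Request:
send_rows(motion=[{"tx":0.001,"ty":0,"tz":0,"rx":0,"ry":0,"rz":0,"gripper":-0.67},{"tx":0.001,"ty":0,"tz":0,"rx":0,"ry":0,"rz":0,"gripper":-0.67},{"tx":0.001,"ty":0,"tz":0,"rx":0,"ry":0,"rz":0,"gripper":-0.67},{"tx":0,"ty":0,"tz":0,"rx":0,"ry":0,"rz":0,"gripper":-0.67}])

```text
time_s: 25.85
ee_pos: [507.6, 201.8, 28.4]
ee_rot: [179.9, 0.1, -17.0]
force: [-4.8, 2.2, 4.1]
gripper_width: 76.3
gripper_force: 2.6
```

Request:
send_rows(motion=[{"tx":0.001,"ty":0,"tz":0,"rx":0,"ry":0,"rz":0,"gripper":-0.67},{"tx":0,"ty":0,"tz":0,"rx":0,"ry":0,"rz":0,"gripper":-0.67}])

```text
time_s: 26.1
ee_pos: [507.7, 201.7, 28.4]
ee_rot: [179.9, 0.1, -17.0]
force: [-6.8, 1.4, 5.1]
gripper_width: 76.1
gripper_force: 3.2
```

Request:
send_rows(motion=[{"tx":0.001,"ty":0,"tz":0,"rx":0,"ry":0,"rz":0,"gripper":-0.67},{"tx":0,"ty":0,"tz":0,"rx":0,"ry":0,"rz":0,"gripper":-0.67}])

```text
time_s: 26.35
ee_pos: [507.7, 201.7, 28.4]
ee_rot: [179.9, 0.2, -17.0]
force: [-6.9, 2.9, 6.0]
gripper_width: 76.1
gripper_force: 3.8
```

```bash
python3 m5.py pics/w11.png
```

```text
225 113 116 bar z30 [50.49 24.37] disc z23 [49.79 25.37]
245 113 116 bar z30 [50.5  14.78] disc z23 [49.79 15.37]
265 113 116 bar z30 [50.5   5.18] disc z23 [49.8   5.36]
285 113 116 bar z30 [50.5  -4.42] disc z23 [49.8  -4.65]
305 113 116 bar z30 [ 50.5  -14.02] disc z23 [ 49.8  -14.66]
325 113 116 bar z30 [ 50.5  -23.63] disc z23 [ 49.79 -24.68]
tcp in jig [-24.3    0.87] 28.402258506285264 [179.93   0.2  -17.03] [-8.44  1.8   5.4 ] 26.4
```

It has stalled against the bar at about 8 N. One last gentle press, then back off and lift.

Request:
send_rows(motion=[{"tx":0.001,"ty":0,"tz":0,"rx":0,"ry":0,"rz":0,"gripper":-0.67},{"tx":0.001,"ty":0,"tz":0,"rx":0,"ry":0,"rz":0,"gripper":-0.67},{"tx":0,"ty":0,"tz":0,"rx":0,"ry":0,"rz":0,"gripper":-0.67}])

```text
time_s: 26.78
ee_pos: [507.8, 201.7, 28.4]
ee_rot: [179.9, 0.3, -17.0]
force: [-9.0, 3.9, 6.1]
gripper_width: 76.1
gripper_force: 5.0
```

Request:
send_rows(motion=[{"tx":-0.004,"ty":0,"tz":0,"rx":0,"ry":0,"rz":0,"gripper":-0.67},{"tx":-0.006,"ty":0,"tz":0,"rx":0,"ry":0,"rz":0,"gripper":-0.67},{"tx":-0.008,"ty":0,"tz":0,"rx":0,"ry":0,"rz":0,"gripper":-0.67},{"tx":0,"ty":0,"tz":0,"rx":0,"ry":0,"rz":0,"gripper":-0.67},{"tx":0,"ty":0,"tz":-0.03,"rx":0,"ry":0,"rz":0,"gripper":-0.67},{"tx":0,"ty":0,"tz":-0.05,"rx":0,"ry":0,"rz":0,"gripper":-0.67},{"tx":0,"ty":0,"tz":-0.05,"rx":0,"ry":0,"rz":0,"gripper":-0.67},{"tx":0,"ty":0,"tz":0,"rx":0,"ry":0,"rz":0,"gripper":-0.67},{"tx":0,"ty":0,"tz":0,"rx":0,"ry":0,"rz":0,"gripper":-0.67}])

```text
time_s: 27.9
ee_pos: [501.6, 203.8, 93.2]
ee_rot: [180.0, 0.0, -17.0]
force: [0.3, -0.2, 0.3]
gripper_width: 76.1
gripper_force: 0.0
```

```bash
python3 m5.py pics/w12.png
```

```text
225 107 110 bar z30 [50.46 33.53] disc z23 [49.55 34.55]
245 107 110 bar z30 [50.47 20.3 ] disc z23 [49.56 20.91]
265 107 110 bar z30 [50.48  7.07] disc z23 [49.57  7.26]
285 107 110 bar z30 [50.49 -6.17] disc z23 [49.58 -6.39]
305 107 109 bar z30 [ 50.49 -19.41] disc z23 [ 50.24 -20.03]
325 107 110 bar z30 [ 50.49 -32.64] disc z23 [ 49.58 -33.7 ]
tcp in jig [-30.98   0.85] 92.76716605486449 [179.94   0.06 -17.  ] [-0.47 -0.98 -0.42] 27.95
```

View pics/w12.png

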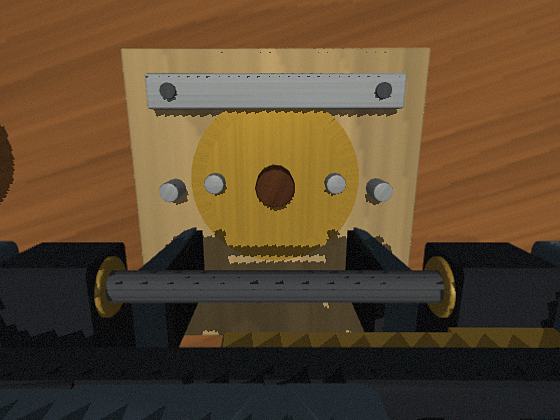

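The flat (row 110) lies flush along the bar (row 107), with the studs level at (214,184) and (336,184). The disc is centred between the pins and untouched.

```bash
python3 -c "
from workcell import env
print(env.job_done())"
```

```text
the job is handed in; nothing more can be done
None
```

The job is handed in: the brass disc lies between the pins, untouched, with its flat parallel to the bar and within about 1 mm of it by camera, and the vase, bowl and jar were never approached; `env.job_done()` returned no verdict.

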